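# Make up two bakery orders

### The arm

A 6-joint arm with a two-finger parallel gripper is mounted at the origin on the work surface. World frame = base frame: x ahead of the robot, y to its left, z up, the work surface at z = 0. Lengths are in m, angles in rad, forces in N, time in s.
With the tool pointing down it reaches from about 0.375 to 0.9 m from the base axis. Payload 3.1 kg.
Tool frame: the origin (TCP) lies midway between the tips of the shut fingers; the grasp point (between the pads) lies 19 mm behind it (manip.grip_depth is the distance from the TCP to the grasp point, in m); z points along the fingers, y is the line along which they close (so a half turn about z gives the same grasp; the last joint's range is limited). The gripper opens to 85 mm and grips with 20 to 120 N. Pads are 22 mm wide; open, the fingers measure 114 mm over their backs; the gripper's body (76 mm by 85 mm) begins 54 mm behind the grasp point. The pads swing forward as they close: fully open they stand 13 mm farther back than shut.
Start: joints at [1.046, 0.527, 1.433, -0, 1.181, -0.178], TCP at [0.212, 0.588, 0.231] pointing down, gripper open.
Joint ranges: [-3.08, 3.08], [-0.75, 2.2], [0.22, 2.44], [-1.43, 4.57], [0, 2.65], [-2.85, 2.85]. Speed limits (rad/s): [2.79, 2.79, 3.14, 3.14, 3.14, 3.14].

### API

Orientations are given as a unit quaternion [x, y, z, w].
In Python, from station import telemetry, snapshot, manip gives the robot as it stands. The module is installed in compiled form; this text tells all that it offers.
- The arm moves only by the shell command python3 -m crank 'ROWS' [OPENING] [FORCE]. ROWS is text: rows parted by semicolons, each of 6 numbers parted by spaces: the shift along the tool's x, y, z as a fraction of full scale, then the turn, a rotation vector about the tool's x, y, z as a fraction of full scale. A call has exactly 5 rows; each row shifts and turns the commanded pose from where the row before left it, along the tool's axes as they then stand; what a row does not reach is not made up. Full scale, the value 1, is 4 cm for a shift and 90 degrees for a turn. A row lasts 1/10 s, in which the tool goes at most 50 mm and 8.59 degrees, less where a joint would pass 70% of its speed; a pose out of reach is approached as far as the arm can. A call with a number of a shift or a turn outside -1 to 1 is refused whole. A call with a gripper value outside its range is refused whole. OPENING is the opening, from -1 (shut) to 1 (fully open), set as the call begins (- or left out, the last holds). The fingers move at their own pace and stop on an object; FORCE is the grip in N (left out, the last holds). Time passes only in rows, so rows that do not move let the fingers close, or fill a call up. It gives the time, the measured TCP pose, the force, the opening and the grip force at its end, in the units of the state.
- telemetry.sense(): the state, without advancing time (a new reading comes with each control period).
- snapshot(name): name is "side" or "top" or "wrist"; returns a dict with "image" (384x512x3 uint8, red, green, blue), "depth" (384x512 float32, m along the optical axis (not along the pixel's ray), 0 where there is no reading), "camera_matrix" (3x3 intrinsics, pixels), "rvec" (rotation vector, rad) and "tvec" (3), from world to camera coordinates, as OpenCV has them. Camera axes: x right, y down, z forward; pixel columns grow to the right and rows downward; lengths in m; the calibration is good to about 2 mm. A picture is of the moment at which its call begins.
- manip.sign_off(): hands the job in; it is judged then, once.
The state is a dict: "t": time; "q": joint angles; "qd": joint speeds; "tau": joint torques, N m; "tcp_pos": TCP position; "tool_rot": TCP orientation; "force": force on the tool from outside, world axes, zero at the start; "ft_torque": the same for the moment, N m; "finger_gap": opening from 0.0 (shut) to 1.0 (fully open); "gripper_force": force on a finger pad.
Only numpy, scipy, OpenCV 4.12 (cv2) and the standard library are available. Lean on these libraries where they do the work, as an engineer would, in place of code of your own. Each camera call takes 0.05 s, during which the arm holds its last target. There are 200 camera calls.

### The job

Make up two orders from the stock on the pale wooden board: put one sesame ring and the round bun in the square cardboard tray, and the other sesame ring, the breadstick and the honey jar in the long cardboard tray. Everything lies flat on the tray's floor, right way up, nothing stacked or leaning on a rim; set things down rather than dropping them, and never tip the jar over. Leave the white mug where it stands.

Things in the scene. Friction and masses are not known exactly. Their poses are not given: they have to be found in the camera images.
- ring_a: sesame ring biscuit, brown with pale seeds, 60 outer diameter, 22 hole, 19 thick, about 45 g, lying flat; one of two alike, either may go in either tray. Origin: centre of its underside, z up. Rigid; may be gripped across the outside
- ring_b: sesame ring biscuit, brown with pale seeds, 60 outer diameter, 22 hole, 19 thick, about 45 g, lying flat; the other of the two alike. Origin: centre of its underside, z up. Rigid; may be gripped across the outside
- bun: round bread bun, domed, with a pale cross on top, 60 diameter, 39 high (side is vertical from 5 to 20 above the underside, domed above), 42 to 84 g. Origin: centre of its underside, z up
- stick: twisted breadstick, 100 long, 20 wide, 18 high, flat-bottomed, about 40 g. Origin: centre of its underside; x along its length, z up
- jar: small amber glass honey jar with a brass-coloured lid, 48 diameter, 62 high, 125 to 250 g, upright on the fixed wooden board (12 high) like all the stock, which stands in two rows 120 apart, about 105 apart in a row. Origin: centre of its underside, z up
- square_tray: shallow open cardboard tray, fixed, 160 x 160 outside, rim 20 high, walls 4 thick, so 152 x 152 inside; floor 4 thick. Origin: centre of its underside; x and y along its sides, z up; its inner floor is at z = 4. Empty at the start, on a paper mat
- long_tray: shallow open cardboard tray, fixed, 250 (along its x) x 150 (along its y) outside, rim 20 high, walls 4 thick, so 242 x 142 inside; floor 4 thick. Origin: centre of its underside, z up; its inner floor is at z = 4. Empty at the start, beside the square tray
- mug: white mug, 80 diameter, 90 high, with a handle to one side, a bystander beyond the work; origin: centre of its underside
Mind the look-alikes: they are no part of the job. Leave any purple look-alike of the ring_b alone.

How it is judged:
By the outcome, as a careful person would: the job done as asked, in the order asked, and still so for the second after the job is handed in, with the robot touching nothing.
It also fails if it takes over 120 s, if anything falls off the work surface, if the arm or the gripper's body presses on something with over 40 N, if the wrist force passes 120 N, or if a joint passes its speed limit or range.

## Working session

There is one attempt and no reset: what is moved stays moved. The work goes in short steps, Python scripts to look and compute and a shell command to move; the robot and the scene stay as the last step left them, time stands still between calls to the robot, and variables do not carry over. Pictures are saved under pics/ and viewed, at most 14 in all, crops included, and the job is handed in when it is done.

```bash
mkdir -p pics; cat > h.py <<'E'
import numpy as np, cv2
from station import telemetry, snapshot, manip
from scipy.spatial.transform import Rotation as R
def cam(n):
    s=snapshot(n); Rm=cv2.Rodrigues(np.array(s["rvec"],float))[0]; return s,np.array(s["camera_matrix"]),Rm,np.array(s["tvec"],float).ravel()
def ray(c,u,v,z):
    s,K,Rm,t=c; d=Rm.T@np.linalg.inv(K)@np.array([u,v,1.]); o=-Rm.T@t
    return (o+d*(z-o[2])/d[2])
def cloud(c):
    s,K,Rm,t=c; D=s["depth"]; v,u=np.indices(D.shape)
    P=np.stack([(u-K[0,2])/K[0,0]*D,(v-K[1,2])/K[1,1]*D,D],-1)
    return (P-t)@Rm
def save(c,name,box=None,k=1):
    im=c[0]["image"][...,::-1]
    if box: im=im[box[1]:box[3],box[0]:box[2]]
    cv2.imwrite("pics/"+name,cv2.resize(im,None,fx=k,fy=k,interpolation=cv2.INTER_CUBIC))
E
python3 - <<'E'
from h import *
a=cam("top");b=cam("side")
save(a,"top0.png",k=1.5);save(b,"side0.png",k=1.5)
for c in(a,b): print(-c[2].T@c[3],c[2][2],c[1])
s=telemetry.sense();print({k:np.round(v,3) for k,v in s.items()})
print(manip.grip_depth)
E
```

```text
[0.48408789 0.00508233 0.85050725] [ 0.14405952 -0.01508982 -0.98945397] [[381.49171754   0.         253.3816003 ]
 [  0.         381.49171754 193.98295677]
 [  0.           0.           1.        ]]
[ 0.10173696 -0.50415724  0.51669527] [ 0.59048834  0.59104347 -0.5495372 ] [[392.2667035    0.         257.80440412]
 [  0.         392.2667035  193.18079153]
 [  0.           0.           1.        ]]
{'t': np.float64(0.1), 'q': array([ 1.047,  0.528,  1.434,  0.   ,  1.181, -0.178]), 'qd': array([ 0.   , -0.002, -0.002, -0.   , -0.   , -0.   ]), 'tau': array([-0.0000e+00, -4.4330e+01, -1.7859e+01, -0.0000e+00,  4.0000e-03,
        0.0000e+00]), 'tcp_pos': array([0.211, 0.587, 0.23 ]), 'tool_rot': array([ 0.172,  0.985, -0.001, -0.   ]), 'force': array([ 0.205,  0.269, -0.21 ]), 'ft_torque': array([-0.039, -0.052,  0.005]), 'gripper_force': np.float64(0.0), 'finger_gap': np.float64(1.0)}
0.0187
```

View pics/top0.png

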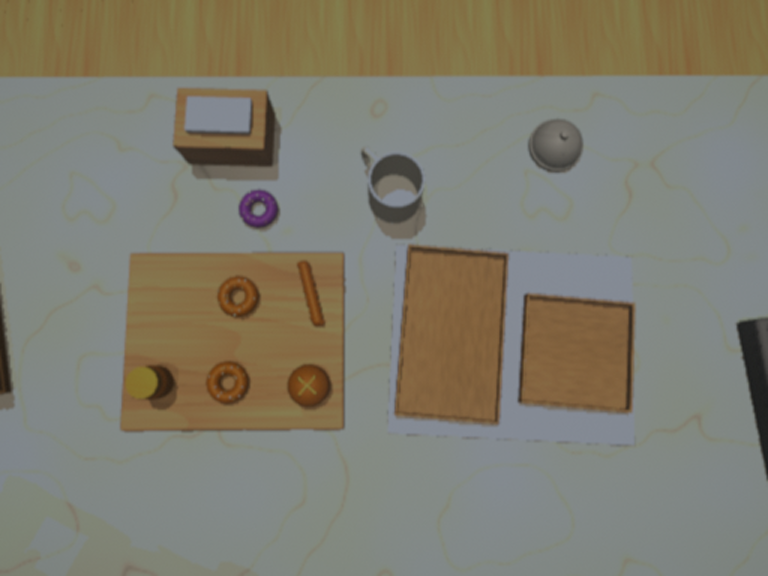

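View pics/side0.png

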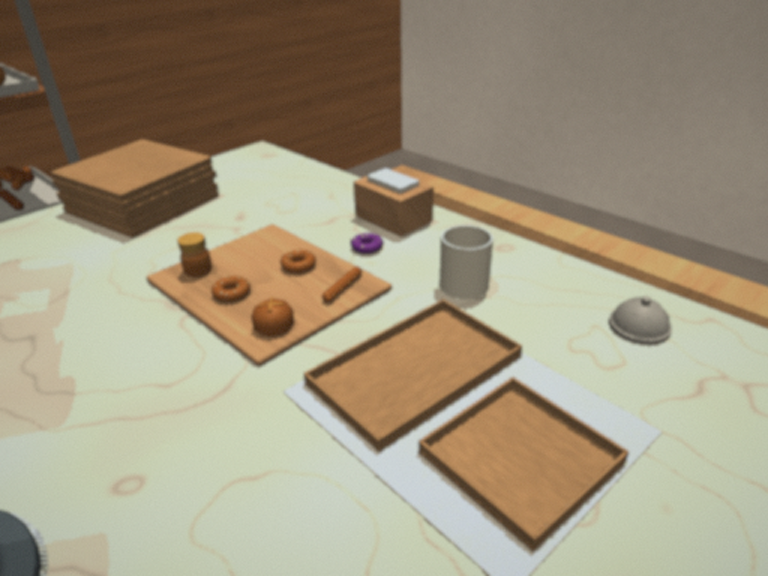

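Seen in the top picture (1.5× pixels):
- Brown seeded rings at (238,297) and (227,383).
- Purple look-alike at (258,209), off the board, so I leave it alone.
- Stick at (311,293), bun at (308,386) and jar at (148,383).
- Long tray at (451,335), square tray at (577,353) and mug at (396,187).

The two brown rings on the board are the ones meant. I'll measure now and confirm them in a crop.

```bash
cat > m.py <<'E'
from h import *
c=cam("top"); im=c[0]["image"]; P=cloud(c)
save(c,"crop0.png",(75,115,240,295),4)
hsv=cv2.cvtColor(im,cv2.COLOR_RGB2HSV)
# board objects by height
u0,v0,u1,v1=84,170,229,286
m=np.zeros(im.shape[:2],np.uint8); m[v0:v1,u0:u1]=(P[v0:v1,u0:u1,2]>0.019)
m=cv2.morphologyEx(m,cv2.MORPH_OPEN,np.ones((3,3)))
n,l,st,ce=cv2.connectedComponentsWithStats(m)
for i in range(1,n):
    if st[i,4]<40: continue
    Q=P[l==i]; zt=np.percentile(Q[:,2],95); T=Q
    xy=T[:,:2].astype(np.float32)
    (cx,cy),r=cv2.minEnclosingCircle(xy); rc=cv2.minAreaRect(xy)
    print("obj px",ce[i].round(),st[i,4],"ztop",zt.round(3),"mean",xy.mean(0).round(4),"circ",np.round([cx,cy,r],4),"rect",np.round(rc[0],4),np.round(rc[1],4),round(rc[2],1))
# trays
sat=((hsv[...,1]>90)).astype(np.uint8); sat[:,:262]=0; sat[:160]=0; sat[295:]=0; sat[:,425:]=0
n,l,st,ce=cv2.connectedComponentsWithStats(sat)
for i in range(1,n):
    if st[i,4]<1000: continue
    v,u=np.nonzero(l==i); xy=np.array([ray(c,a,b,0.015)[:2] for a,b in zip(u,v)],np.float32)
    rc=cv2.minAreaRect(xy); print("tray",ce[i].round(),np.round(rc[0],4),np.round(rc[1],4),round(rc[2],2))
    Q=P[l==i]; print("zfloor",np.median(Q[:,2]))
g=P[170:200,100:130]; print("board z",np.median(g[...,2]))
Q=P[95:155,240:290].reshape(-1,3); Q=Q[Q[:,2]>.06]; print("mug",Q[:,:2].min(0),Q[:,:2].max(0))
E
python3 m.py
```

```text
obj px [207. 194.] 364 ztop 0.031 mean [0.6035 0.0937] circ [0.5673 0.0597 0.0997] rect [0.5613 0.0705] [0.1986 0.0389] 29.2
obj px [158. 197.] 506 ztop 0.033 mean [0.5993 0.1982] circ [0.5517 0.1137 0.128 ] rect [0.5614 0.1099] [0.2539 0.0583] 66.5
obj px [151. 254.] 546 ztop 0.032 mean [0.4772 0.2093] circ [0.4849 0.1223 0.1174] rect [0.4765 0.1225] [0.2345 0.057 ] 89.0
obj px [ 99. 254.] 597 ztop 0.075 mean [0.4783 0.307 ] circ [0.478  0.3131 0.0238] rect [0.478  0.3111] [0.0448 0.0441] 39.8
obj px [205. 256.] 638 ztop 0.051 mean [0.4717 0.0936] circ [0.4739 0.0642 0.06  ] rect [0.4846 0.0701] [0.0585 0.1162] 26.3
tray [301. 223.] [ 0.5443 -0.1121] [0.1482 0.2494] 84.5
zfloor 0.00683030808952565
tray [385. 235.] [ 0.5133 -0.2948] [0.1626 0.1577] 84.27
zfloor 0.006876203632099579
board z 0.011944329243588743
mug [ 0.48408789 -0.06993445] [0.8082717  0.01774931]
```

View pics/crop0.png

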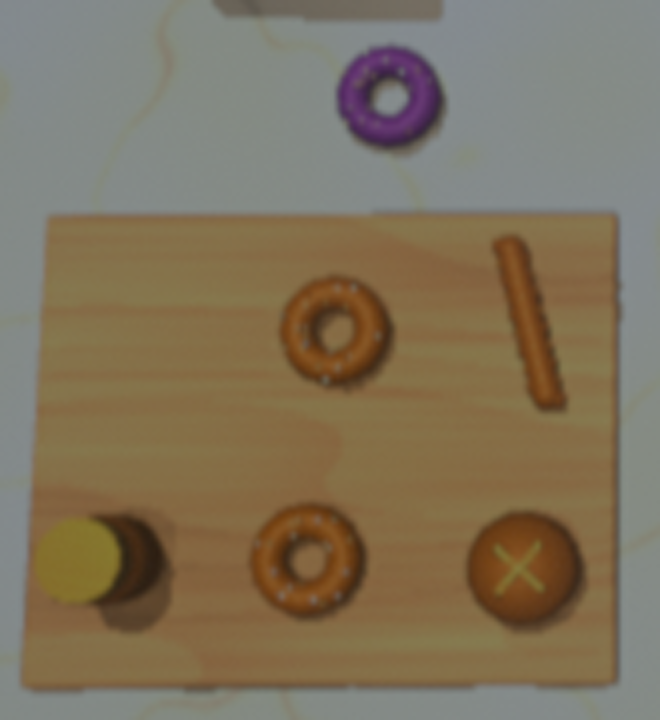

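The crop confirms two brown rings with pale seeds on the board, at full-image px (159,198) and (152,255). The purple one is off the board. Next I filter the depth dropouts and refine.

```bash
cat > m2.py <<'E'
from h import *
c=cam("top"); im=c[0]["image"]; P=cloud(c); D=c[0]["depth"]
u0,v0,u1,v1=84,170,229,286
m=np.zeros(im.shape[:2],np.uint8); m[v0:v1,u0:u1]=((P[...,2]>0.019)&(D>.3)&(P[...,2]<.12))[v0:v1,u0:u1]
m=cv2.morphologyEx(m,cv2.MORPH_OPEN,np.ones((3,3)))
n,l,st,ce=cv2.connectedComponentsWithStats(m)
for i in range(1,n):
    if st[i,4]<40: continue
    Q=P[(l==i)&(D>.3)]; zt=np.percentile(Q[:,2],90)
    xy=Q[:,:2].astype(np.float32); (cx,cy),r=cv2.minEnclosingCircle(xy); rc=cv2.minAreaRect(xy)
    w,V=np.linalg.eigh(np.cov(xy.T)); a=np.degrees(np.arctan2(V[1,1],V[0,1]))
    print("obj",ce[i].round(),st[i,4],"zt",zt.round(3),"mean",xy.mean(0).round(4),"circ",np.round([cx,cy,r],4),"rect",np.round(rc[0],4),np.round(rc[1],4),round(rc[2],1),"pca",round(a,1))
hsv=cv2.cvtColor(im,cv2.COLOR_RGB2HSV)
sat=((hsv[...,1]>90)).astype(np.uint8); sat[:,:262]=0; sat[:160]=0; sat[295:]=0; sat[:,425:]=0
n,l,st,ce=cv2.connectedComponentsWithStats(sat)
for i in range(1,n):
    if st[i,4]<1000: continue
    v,u=np.nonzero(l==i); xy=np.array([ray(c,a,b,0.014)[:2] for a,b in zip(u,v)],np.float32)
    bp=cv2.boxPoints(cv2.minAreaRect(xy)); print("tray",ce[i].round(),xy.mean(0),bp.round(4).tolist())
k=(P[...,2]>.06)&(P[...,2]<.11)&(D>.3); k[:95]=0;k[160:]=0;k[:,:235]=0;k[:,300:]=0
Q=P[k]; print("mug",Q[:,:2].min(0),Q[:,:2].max(0))
s=telemetry.sense(); print(R.from_quat(s["tool_rot"]).as_matrix().round(3), s["tcp_pos"])
E
python3 m2.py
```

```text
obj [207. 194.] 361 zt 0.03 mean [0.6046 0.0942] circ [0.6047 0.0941 0.0494] rect [0.6045 0.0948] [0.0985 0.0187] 13.6 pca -165.3
obj [158. 197.] 504 zt 0.032 mean [0.5995 0.1991] circ [0.6005 0.1999 0.0298] rect [0.5997 0.1999] [0.0574 0.0567] 3.0 pca -141.1
obj [151. 254.] 536 zt 0.032 mean [0.4771 0.2107] circ [0.477  0.2123 0.03  ] rect [0.4779 0.2113] [0.0575 0.0571] 3.5 pca 48.0
obj [ 99. 254.] 595 zt 0.075 mean [0.4782 0.3069] circ [0.4778 0.3124 0.0239] rect [0.478  0.3114] [0.0461 0.0438] 1.7 pca 83.8
obj [206. 256.] 639 zt 0.05 mean [0.4717 0.0939] circ [0.4716 0.0955 0.0299] rect [0.4717 0.095 ] [0.0588 0.0572] 1.6 pca -167.1
tray [301. 223.] [ 0.54148275 -0.11192439] [[0.4129999876022339, -0.17399999499320984], [0.6614999771118164, -0.1981000006198883], [0.6758000254631042, -0.05040000006556511], [0.42730000615119934, -0.02630000002682209]]
tray [385. 235.] [ 0.5123123  -0.29453772] [[0.42669999599456787, -0.36719998717308044], [0.583899974822998, -0.382999986410141], [0.6000000238418579, -0.22200000286102295], [0.44290000200271606, -0.2062000036239624]]
mug [ 0.71268724 -0.06978443] [0.80736252 0.01777304]
[[-0.941  0.339 -0.001]
 [ 0.339  0.941 -0.001]
 [ 0.    -0.001 -1.   ]] [0.21159587 0.58760004 0.23070739]
```

```bash
cat > go.py <<'E'
# go.py x y z phi_deg [zgrip]: shift in tool axes (units 40 mm) in the tool frame as it will stand at closing-axis angle phi, turn units
import sys; from h import *
s=telemetry.sense(); M=R.from_quat(s["tool_rot"]).as_matrix(); p=np.array(s["tcp_pos"])
x,y,z,ph=map(float,sys.argv[1:5]); cur=np.degrees(np.arctan2(M[1,1],M[0,1])); a=np.radians(ph)
T=np.array([[-np.sin(a),np.cos(a),0],[np.cos(a),np.sin(a),0],[0,0,-1]]).T
d=np.array([x,y,z])-p
print("t",round(s["t"],1),"p",p.round(4),"phi",round(cur,2),"tilt",M[:2,2].round(3),"gap mm",round(85*s["finger_gap"],1),"gf",round(s["gripper_force"],1),"F",np.round(s["force"],1))
print("shift at phi",(T.T@d/.04).round(3),"now-frame",(M.T@d/.04).round(3),"turn z",round(-((ph-cur+180)%360-180)/90,4))
E
python3 -m crank '0 0 0 0 0 -0.0795;0 0 0 0 0 -0.0795;0 0 0 0 0 0;-0.7 -0.58 0.13 0 0 0;-0.7 -0.58 0.13 0 0 0' 0.7 25
python3 -m crank '-0.7 -0.58 0.13 0 0 0;-0.7 -0.58 0.13 0 0 0;-0.7 -0.58 0.13 0 0 0;-0.7 -0.58 0.13 0 0 0;-0.7 -0.58 0.13 0 0 0'
python3 -m crank '-0.7 -0.58 0.13 0 0 0;-0.7 -0.58 0.13 0 0 0;-0.7 -0.58 0.13 0 0 0;-0.7 -0.58 0.13 0 0 0;0 0 0 0 0 0'
python3 go.py 0.600 0.1995 0.07 84.5
```

```text
t: 0.7
tcp_pos: [0.263, 0.5365, 0.2208]
tool_rot: [0.048, 0.999, 0.0, 0.0]
force: [1.3, -0.3, -0.3]
finger_gap: 0.846
gripper_force: 0.0
t: 1.2
tcp_pos: [0.3922, 0.4064, 0.1948]
tool_rot: [0.049, 0.999, 0.0, 0.0]
force: [0.1, -0.5, -0.4]
finger_gap: 0.853
gripper_force: 0.0
t: 1.7
tcp_pos: [0.4974, 0.3014, 0.1735]
tool_rot: [0.052, 0.999, -0.0, 0.001]
force: [-1.0, 0.1, -0.9]
finger_gap: 0.852
gripper_force: 0.0
t 1.7 p [0.4974 0.3014 0.1735] phi 84.06 tilt [ 0.002 -0.001] gap mm 72.4 gf 0.0 F [-1.   0.1 -0.9]
shift at phi [-2.796 -2.29   2.589] now-frame [-2.809 -2.266  2.595] turn z -0.0049
```

```bash
python3 -m crank '-0.7 -0.57 0.4 0 0 -0.005;-0.7 -0.57 0.4 0 0 0;-0.7 -0.57 0.4 0 0 0;-0.7 -0.57 0.4 0 0 0;0 0 0.2 0 0 0'
python3 -m crank '0 0 0 0 0 0;0 0 0 0 0 0;0 0 0 0 0 0;0 0 0 0 0 0;0 0 0 0 0 0'
python3 go.py 0.600 0.1995 0.012 84.5
python3 - <<'E'
from h import *
c=cam("wrist"); save(c,"w1.png"); s=telemetry.sense(); K=c[1]
p=c[2]@np.array([.6,.1995,.031])+c[3]; q=K@p; print("expected ring px",(q/q[2])[:2])
p=c[2]@np.array(s["tcp_pos"])+c[3]; q=K@p; print("tcp px",(q/q[2])[:2])
E
```

```text
t: 2.2
tcp_pos: [0.6005, 0.2008, 0.1009]
tool_rot: [0.047, 0.999, -0.0, 0.001]
force: [-0.3, 0.7, -0.5]
finger_gap: 0.848
gripper_force: 0.0
t: 2.7
tcp_pos: [0.597, 0.2044, 0.1029]
tool_rot: [0.044, 0.999, 0.0, 0.0]
force: [0.3, -1.1, 0.4]
finger_gap: 0.847
gripper_force: 0.0
t 2.7 p [0.597  0.2044 0.1029] phi 85.01 tilt [0.001 0.   ] gap mm 72.0 gf 0.0 F [ 0.3 -1.1  0.4]
shift at phi [-0.086 -0.114  2.271] now-frame [-0.083 -0.115  2.271] turn z 0.0056
expected ring px [244.51199867 208.68700572]
tcp px [250.5677876  251.62354288]
```

View pics/w1.png

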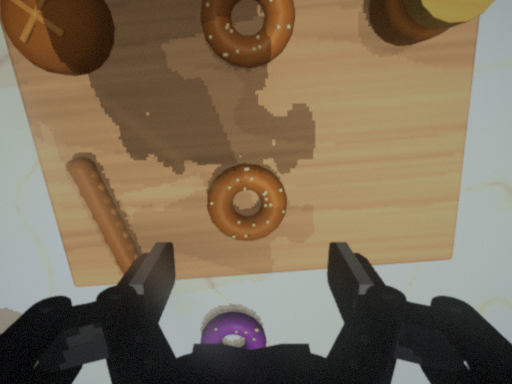

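The wrist view shows the brown ring at about (247,203), close to the predicted (244,209). The purple ring is at (234,328), clear of the fingers.

```bash
python3 - <<'E'
from h import *
c=cam("wrist"); P=cloud(c);D=c[0]["depth"]
m=np.zeros(D.shape,np.uint8);m[150:250,195:300]=((P[...,2]>.019)&(P[...,2]<.05)&(D>.1))[150:250,195:300]
Q=P[m>0][:,:2].astype(np.float32);print(len(Q),cv2.minEnclosingCircle(Q),cv2.minAreaRect(Q),P[m>0][:,2].max())
print(ray(c,247,203,.026))
s=telemetry.sense();print(s["tcp_pos"])
E
```

```text
4253 ((0.5984306931495667, 0.2009558379650116), 0.02988659404218197) ((0.5981904864311218, 0.20091329514980316), (0.058496780693531036, 0.05846668407320976), 14.169069290161133) 0.032606683109092496
[0.59757547 0.2012672  0.026     ]
[0.59716947 0.20401729 0.10262525]
```

```bash
python3 -m crank '-0.05 -0.08 0.6 0 0 0;0 0 0.6 0 0 0;0 0 0.6 0 0 0;0 0 0.4 0 0 0;0 0 0.1 0 0 0'
python3 -m crank '0 0 0 0 0 0;0 0 0 0 0 0;0 0 0 0 0 0;0 0 0 0 0 0;0 0 0 0 0 0' -1 25
python3 go.py 0.599 0.2005 0.10 84.5
```

```text
t: 3.3
tcp_pos: [0.5976, 0.2, 0.0082]
tool_rot: [0.044, 0.999, -0.0, -0.002]
force: [0.1, 0.2, -0.4]
finger_gap: 0.853
gripper_force: 0.0
t: 3.8
tcp_pos: [0.5993, 0.2002, 0.0108]
tool_rot: [0.044, 0.999, 0.0, 0.001]
force: [-0.0, -0.4, -0.8]
finger_gap: 0.696
gripper_force: 27.0
t 3.8 p [0.5993 0.2002 0.0108] phi 84.95 tilt [0.001 0.   ] gap mm 59.2 gf 27.0 F [-0.  -0.4 -0.8]
shift at phi [ 0.008  0.006 -2.231] now-frame [ 0.006  0.007 -2.231] turn z 0.005
```

```bash
python3 -m crank '0 0 -0.4 0 0 0;0 0 -0.6 0 0 0;0 0 -0.6 0 0 0;0 0 -0.4 0 0 0;0.01 -0.5 0 0 0 0'
python3 -m crank '0.01 -1 0 0 0 0;0.01 -1 0 0 0 0;0.01 -1 0 0 0 0;0.01 -1 0 0 0 0;0.01 -1 0 0 0 0'
python3 -m crank '0.02 -1 0 0 0 0;0.02 -1 0 0 0 0;0.02 -1 0 0 0 0;0.02 -1 0 0 0 0;0.02 -1 0 0 0 0'
python3 -m crank '0.02 -1 0 0 0 0;0.02 -0.7 0 0 0 0;0 -0.3 0 0 0 0;0 0 0 0 0 0;0 0 0 0 0 0'
python3 go.py 0.549 -0.298 0.003 84.5
```

```text
t: 4.3
tcp_pos: [0.5995, 0.1823, 0.0945]
tool_rot: [0.043, 0.999, 0.001, 0.004]
force: [-0.5, 0.5, -0.5]
finger_gap: 0.699
gripper_force: 27.2
t: 4.8
tcp_pos: [0.5773, -0.0203, 0.0915]
tool_rot: [0.044, 0.999, -0.0, 0.001]
force: [0.4, 0.4, -0.4]
finger_gap: 0.692
gripper_force: 27.2
t: 5.3
tcp_pos: [0.5556, -0.2195, 0.0915]
tool_rot: [0.044, 0.999, -0.0, 0.001]
force: [0.3, 0.2, -0.7]
finger_gap: 0.696
gripper_force: 27.2
t: 5.8
tcp_pos: [0.5467, -0.2958, 0.0904]
tool_rot: [0.044, 0.999, 0.001, -0.0]
force: [0.4, 0.5, -1.1]
finger_gap: 0.698
gripper_force: 27.2
t 5.8 p [ 0.5467 -0.2958  0.0904] phi 84.96 tilt [-0.001  0.001] gap mm 59.4 gf 27.2 F [ 0.4  0.5 -1.1]
shift at phi [-0.062 -0.049  2.185] now-frame [-0.063 -0.052  2.185] turn z 0.0051
```

```bash
python3 -m crank '-0.06 -0.05 0.6 0 0 0;0 0 0.6 0 0 0;0 0 0.5 0 0 0;0 0 0.3 0 0 0;0 0 0.1 0 0 0'
python3 -m crank '0 0 0.02 0 0 0;0 0 0.02 0 0 0;0 0 0.02 0 0 0;0 0 0 0 0 0;0 0 0 0 0 0'
python3 go.py 0.549 -0.298 0.003 84.5
```

```text
t: 6.3
tcp_pos: [0.5486, -0.297, 0.0049]
tool_rot: [0.043, 0.999, 0.001, -0.001]
force: [-2.8, 5.0, 14.4]
finger_gap: 0.693
gripper_force: 29.0
t: 6.8
tcp_pos: [0.5499, -0.2996, 0.0049]
tool_rot: [0.044, 0.999, -0.0, 0.001]
force: [-0.6, 1.9, 6.4]
finger_gap: 0.696
gripper_force: 27.7
t 6.8 p [ 0.5499 -0.2996  0.0049] phi 84.93 tilt [ 0.002 -0.001] gap mm 59.1 gf 27.7 F [-0.6  1.9  6.4]
shift at phi [0.026 0.038 0.047] now-frame [0.026 0.038 0.047] turn z 0.0048
```

Contact with the floor. Release, rise, and go to the bun.

```bash
python3 -m crank '0 0 -0.03 0 0 0;0 0 0 0 0 0;0 0 0 0 0 0;0 0 0 0 0 0;0 0 -0.1 0 0 0' 0.65
python3 -m crank '0 0 -0.4 0 0 0;0 0 -0.6 0 0 0;0 0 -0.6 0 0 0;0 0 -0.5 0 0 0;0 0 0 0 0 0'
python3 go.py 0.4717 0.0950 0.09 84.5
```

```text
t: 7.3
tcp_pos: [0.5486, -0.2991, 0.0083]
tool_rot: [0.044, 0.999, 0.0, -0.001]
force: [-1.0, 0.4, -0.2]
finger_gap: 0.828
gripper_force: 0.0
t: 7.8
tcp_pos: [0.5513, -0.301, 0.0972]
tool_rot: [0.044, 0.999, -0.002, 0.003]
force: [0.8, -0.2, -0.3]
finger_gap: 0.825
gripper_force: 0.0
t 7.8 p [ 0.5513 -0.301   0.0972] phi 84.95 tilt [ 0.006 -0.005] gap mm 70.2 gf 0.0 F [ 0.8 -0.2 -0.3]
shift at phi [2.93  9.664 0.181] now-frame [2.854 9.687 0.118] turn z 0.005
```

```bash
python3 -m crank '0.15 0.5 0 0 0 0;0.27 0.9 0 0 0 0;0.3 1 0 0 0 0;0.3 1 0 0 0 0;0.3 1 0 0 0 0'
python3 -m crank '0.3 1 0 0 0 0;0.3 1 0 0 0 0;0.3 1 0 0 0 0;0.3 1 0 0 0 0;0.25 0.8 0 0 0 0' 0.7
python3 -m crank '0.15 0.45 0 0 0 0;0 0 0 0 0 0;0 0 0 0 0 0;0 0 0 0 0 0;0 0 0 0 0 0'
python3 go.py 0.471 0.0955 0.010 84.5
```

```text
t: 8.3
tcp_pos: [0.5112, -0.118, 0.0927]
tool_rot: [0.044, 0.999, 0.0, -0.0]
force: [0.9, 0.1, -1.5]
finger_gap: 0.827
gripper_force: 0.0
t: 8.8
tcp_pos: [0.4699, 0.0789, 0.0928]
tool_rot: [0.044, 0.999, 0.0, -0.001]
force: [0.3, 0.4, -0.5]
finger_gap: 0.848
gripper_force: 0.0
t: 9.3
tcp_pos: [0.4673, 0.0943, 0.0929]
tool_rot: [0.045, 0.999, -0.0, 0.0]
force: [0.1, -0.2, 0.6]
finger_gap: 0.85
gripper_force: 0.0
t 9.3 p [0.4673 0.0943 0.0929] phi 84.85 tilt [ 0. -0.] gap mm 72.3 gf 0.0 F [ 0.1 -0.2  0.6]
shift at phi [-0.089  0.038  2.072] now-frame [-0.088  0.037  2.072] turn z 0.0039
```

```bash
python3 -m crank '-0.09 0.04 0.5 0 0 0;0 0 0.6 0 0 0;0 0 0.5 0 0 0;0 0 0.35 0 0 0;0 0 0.1 0 0 0'
python3 -m crank '0 0 0 0 0 0;0 0 0 0 0 0;0 0 0 0 0 0;0 0 0 0 0 0;0 0 0 0 0 0' -1 25
python3 -m crank '0 0 -0.4 0 0 0;0 0 -0.6 0 0 0;0 0 -0.6 0 0 0;0 0 -0.4 0 0 0;0 0 0 0 0 0'
python3 go.py 0.4775 -0.291 0.003 84.5
```

```text
t: 9.8
tcp_pos: [0.4701, 0.0957, 0.0095]
tool_rot: [0.045, 0.999, -0.0, -0.001]
force: [-0.3, 0.8, -0.5]
finger_gap: 0.849
gripper_force: 0.0
t: 10.3
tcp_pos: [0.4708, 0.0967, 0.0114]
tool_rot: [0.044, 0.999, 0.0, 0.0]
force: [-0.2, -0.2, -0.9]
finger_gap: 0.69
gripper_force: 27.1
t: 10.8
tcp_pos: [0.472, 0.0968, 0.0929]
tool_rot: [0.044, 0.999, 0.0, 0.003]
force: [0.7, -0.2, 0.1]
finger_gap: 0.686
gripper_force: 27.5
t 10.8 p [0.472  0.0968 0.0929] phi 84.96 tilt [ 0.005 -0.   ] gap mm 58.3 gf 27.5 F [ 0.7 -0.2  0.1]
shift at phi [-1.067 -9.637  2.248] now-frame [-0.977 -9.646  2.25 ] turn z 0.0052
```

```bash
python3 -m crank '-0.1 -0.6 0 0 0 0;-0.1 -1 0 0 0 0;-0.1 -1 0 0 0 0;-0.1 -1 0 0 0 0;-0.1 -1 0 0 0 0'
python3 -m crank '-0.1 -1 0 0 0 0;-0.1 -1 0 0 0 0;-0.1 -1 0 0 0 0;-0.1 -1 0 0 0 0;-0.1 -0.7 0 0 0 0'
python3 -m crank '0 -0.34 0 0 0 0;0 0 0.5 0 0 0;0 0 0 0 0 0;0 0 0 0 0 0;0 0 0 0 0 0'
python3 go.py 0.4775 -0.291 0.003 84.5
```

```text
t: 11.3
tcp_pos: [0.4736, -0.0896, 0.09]
tool_rot: [0.044, 0.999, 0.0, -0.001]
force: [1.2, 0.1, -0.8]
finger_gap: 0.685
gripper_force: 27.5
t: 11.8
tcp_pos: [0.4772, -0.28, 0.0898]
tool_rot: [0.045, 0.999, -0.0, -0.0]
force: [1.0, -0.3, -1.1]
finger_gap: 0.686
gripper_force: 27.5
t: 12.3
tcp_pos: [0.4764, -0.2899, 0.0711]
tool_rot: [0.043, 0.999, 0.0, -0.0]
force: [0.7, 0.3, -1.4]
finger_gap: 0.688
gripper_force: 27.5
t 12.3 p [ 0.4764 -0.2899  0.0711] phi 85.02 tilt [-0.  0.] gap mm 58.5 gf 27.5 F [ 0.7  0.3 -1.4]
shift at phi [-0.029 -0.024  1.702] now-frame [-0.03  -0.025  1.702] turn z 0.0057
```

```bash
python3 -m crank '-0.03 -0.02 0.5 0 0 0;0 0 0.5 0 0 0;0 0 0.4 0 0 0;0 0 0.15 0 0 0;0 0 0.03 0 0 0'
python3 -m crank '0 0 0.02 0 0 0;0 0 0.02 0 0 0;0 0 0.02 0 0 0;0 0 0 0 0 0;0 0 0 0 0 0'
python3 go.py 0.4775 -0.291 0.003 84.5
```

```text
t: 12.8
tcp_pos: [0.4776, -0.2913, 0.0076]
tool_rot: [0.044, 0.999, 0.0, -0.0]
force: [-0.3, -0.4, -0.7]
finger_gap: 0.686
gripper_force: 27.5
t: 13.3
tcp_pos: [0.4778, -0.2921, 0.0058]
tool_rot: [0.044, 0.999, -0.0, 0.0]
force: [0.5, 0.7, 2.2]
finger_gap: 0.693
gripper_force: 27.7
t 13.3 p [ 0.4778 -0.2921  0.0058] phi 84.94 tilt [ 0.001 -0.001] gap mm 58.9 gf 27.7 F [0.5 0.7 2.2]
shift at phi [0.01  0.026 0.069] now-frame [0.01  0.026 0.069] turn z 0.0049
```

```bash
python3 -m crank '0 0 0.02 0 0 0;0 0 0.02 0 0 0;0 0 0 0 0 0;0 0 0 0 0 0;0 0 0 0 0 0'
python3 -m crank '0 0 0 0 0 0;0 0 0 0 0 0;0 0 0 0 0 0;0 0 0 0 0 0;0 0 -0.1 0 0 0' 0.65
python3 -m crank '0 0 -0.4 0 0 0;0 0 -0.6 0 0 0;0 0 -0.6 0 0 0;0 0 -0.5 0 0 0;0 0 0 0 0 0'
python3 go.py 0.476 0.2120 0.09 84.5
python3 -c "
from h import *
c=cam('top');save(c,'t2.png',(80,150,440,300),2)"
```

```text
t: 13.8
tcp_pos: [0.4778, -0.2921, 0.0057]
tool_rot: [0.044, 0.999, -0.0, 0.001]
force: [-1.2, 1.1, 12.4]
finger_gap: 0.684
gripper_force: 28.7
t: 14.3
tcp_pos: [0.4771, -0.2915, 0.0072]
tool_rot: [0.044, 0.999, 0.001, -0.001]
force: [0.3, 0.1, 0.1]
finger_gap: 0.828
gripper_force: 0.0
t: 14.8
tcp_pos: [0.4791, -0.2932, 0.0944]
tool_rot: [0.044, 0.999, -0.002, 0.002]
force: [0.2, -0.2, -0.4]
finger_gap: 0.826
gripper_force: 0.0
t 14.8 p [ 0.4791 -0.2932  0.0944] phi 84.95 tilt [ 0.004 -0.004] gap mm 70.2 gf 0.0 F [ 0.2 -0.2 -0.4]
shift at phi [ 1.287 12.564  0.109] now-frame [ 1.187 12.574  0.058] turn z 0.005
```

View pics/t2.png

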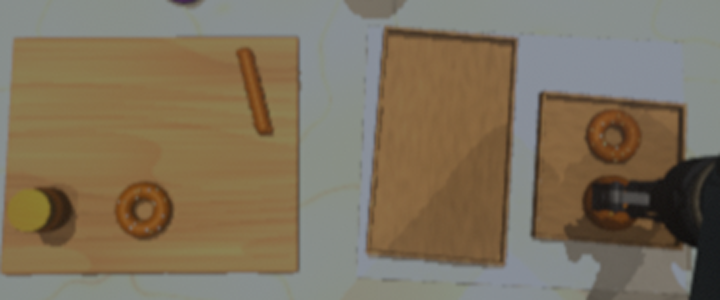

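The square tray holds the ring at crop (613,135) and the bun at (610,203), both inside the walls. The other stock has not moved. Now ring B.

```bash
python3 -m crank '0.05 0.6 0 0 0 0;0.1 1 0 0 0 0;0.1 1 0 0 0 0;0.1 1 0 0 0 0;0.1 1 0 0 0 0' 0.7
python3 -m crank '0.1 1 0 0 0 0;0.1 1 0 0 0 0;0.1 1 0 0 0 0;0.1 1 0 0 0 0;0.1 1 0 0 0 0'
python3 -m crank '0.1 1 0 0 0 0;0.1 1 0 0 0 0;0.05 0.6 0 0 0 0;0 0.36 0 0 0 0;0 0 0 0 0 0'
python3 -m crank '0 0 0 0 0 0;0 0 0 0 0 0;0 0 0 0 0 0;0 0 0 0 0 0;0 0 0 0 0 0'
python3 go.py 0.4765 0.2120 0.010 84.5
```

```text
t: 15.35
tcp_pos: [0.4748, -0.1053, 0.0905]
tool_rot: [0.044, 0.999, 0.001, -0.001]
force: [0.2, 0.1, -0.3]
finger_gap: 0.849
gripper_force: 0.0
t: 15.85
tcp_pos: [0.4724, 0.0956, 0.0905]
tool_rot: [0.044, 0.999, -0.0, -0.001]
force: [0.7, 0.4, 0.7]
finger_gap: 0.851
gripper_force: 0.0
t: 16.35
tcp_pos: [0.4736, 0.214, 0.0909]
tool_rot: [0.043, 0.999, -0.0, -0.0]
force: [-0.5, -0.1, 0.4]
finger_gap: 0.85
gripper_force: 0.0
t: 16.85
tcp_pos: [0.4741, 0.2122, 0.0918]
tool_rot: [0.045, 0.999, -0.0, 0.0]
force: [-1.3, -0.4, -0.4]
finger_gap: 0.849
gripper_force: 0.0
t 16.9 p [0.4741 0.2122 0.0918] phi 84.88 tilt [ 0. -0.] gap mm 72.2 gf 0.0 F [-1.3 -0.4 -0.4]
shift at phi [-5.900e-02  1.000e-03  2.045e+00] now-frame [-5.900e-02  1.000e-03  2.045e+00] turn z 0.0042
```

```bash
python3 -m crank '-0.06 0 0.5 0 0 0;0 0 0.6 0 0 0;0 0 0.5 0 0 0;0 0 0.35 0 0 0;0 0 0.1 0 0 0'
python3 -m crank '0 0 0 0 0 0;0 0 0 0 0 0;0 0 0 0 0 0;0 0 0 0 0 0;0 0 0 0 0 0' -1 25
python3 -m crank '0 0 -0.4 0 0 0;0 0 -0.6 0 0 0;0 0 -0.6 0 0 0;0 0 -0.4 0 0 0;0 0 0 0 0 0'
python3 go.py 0.4726 -0.1053 0.003 84.5
```

```text
t: 17.35
tcp_pos: [0.4756, 0.2123, 0.0084]
tool_rot: [0.044, 0.999, -0.0, -0.001]
force: [-0.6, -0.1, 0.2]
finger_gap: 0.85
gripper_force: 0.0
t: 17.85
tcp_pos: [0.4767, 0.2127, 0.0102]
tool_rot: [0.044, 0.999, 0.0, 0.0]
force: [-0.4, -0.6, 0.0]
finger_gap: 0.698
gripper_force: 27.0
t: 18.35
tcp_pos: [0.4779, 0.213, 0.0919]
tool_rot: [0.044, 0.999, 0.001, 0.003]
force: [-0.3, -0.1, -0.4]
finger_gap: 0.694
gripper_force: 27.3
t 18.4 p [0.4779 0.213  0.0919] phi 84.95 tilt [0.005 0.001] gap mm 59.0 gf 27.3 F [-0.3 -0.1 -0.4]
shift at phi [-0.63  -7.935  2.223] now-frame [-0.556 -7.943  2.213] turn z 0.005
```

```bash
python3 -m crank '-0.05 -0.6 0 0 0 0;-0.07 -1 0 0 0 0;-0.07 -1 0 0 0 0;-0.07 -1 0 0 0 0;-0.07 -1 0 0 0 0'
python3 -m crank '-0.07 -1 0 0 0 0;-0.07 -1 0 0 0 0;-0.07 -0.8 0 0 0 0;0 -0.54 0 0 0 0;0 0 0 0 0 0'
python3 -m crank '0 0 0.3 0 0 0;0 0 0.3 0 0 0;0 0 0 0 0 0;0 0 0 0 0 0;0 0 0 0 0 0'
python3 go.py 0.4726 -0.1053 0.003 84.5
```

```text
t: 18.85
tcp_pos: [0.4726, 0.0269, 0.0889]
tool_rot: [0.044, 0.999, 0.0, -0.001]
force: [0.2, 0.1, -0.9]
finger_gap: 0.697
gripper_force: 27.3
t: 19.35
tcp_pos: [0.4701, -0.1084, 0.089]
tool_rot: [0.046, 0.999, -0.0, 0.0]
force: [-0.1, -0.1, -0.5]
finger_gap: 0.697
gripper_force: 27.3
t: 19.85
tcp_pos: [0.47, -0.1052, 0.0658]
tool_rot: [0.044, 0.999, 0.0, -0.0]
force: [0.2, -0.4, -0.4]
finger_gap: 0.701
gripper_force: 27.3
t 19.9 p [ 0.47   -0.1052  0.0658] phi 85.0 tilt [-0.  0.] gap mm 59.6 gf 27.3 F [ 0.2 -0.4 -0.4]
shift at phi [-0.065  0.003  1.569] now-frame [-0.065  0.002  1.569] turn z 0.0055
```

```bash
python3 -m crank '-0.06 0 0.5 0 0 0;0 0 0.5 0 0 0;0 0 0.35 0 0 0;0 0 0.1 0 0 0;0 0 0.02 0 0 0'
python3 -m crank '0 0 0.02 0 0 0;0 0 0.02 0 0 0;0 0 0.02 0 0 0;0 0 0 0 0 0;0 0 0 0 0 0'
python3 go.py 0.4726 -0.1053 0.003 84.5
```

```text
t: 20.35
tcp_pos: [0.4724, -0.1057, 0.0068]
tool_rot: [0.044, 0.999, 0.0, -0.0]
force: [-0.6, 0.1, -1.0]
finger_gap: 0.697
gripper_force: 27.3
t: 20.85
tcp_pos: [0.4724, -0.106, 0.0048]
tool_rot: [0.044, 0.999, -0.0, 0.0]
force: [-0.6, -0.2, -0.5]
finger_gap: 0.696
gripper_force: 27.3
t 20.9 p [ 0.4724 -0.106   0.0048] phi 84.94 tilt [ 0. -0.] gap mm 59.2 gf 27.3 F [-0.6 -0.2 -0.5]
shift at phi [-0.003  0.017  0.044] now-frame [-0.003  0.017  0.044] turn z 0.0049
```

```bash
python3 -m crank '0 0 0.02 0 0 0;0 0 0.02 0 0 0;0 0 0.02 0 0 0;0 0 0 0 0 0;0 0 0 0 0 0'
python3 -m crank '0 0 0 0 0 0;0 0 0 0 0 0;0 0 0 0 0 0;0 0 0 0 0 0;0 0 -0.1 0 0 0' 0.65
python3 -m crank '0 0 -0.4 0 0 0;0 0 -0.6 0 0 0;0 0 -0.6 0 0 0;0 0 -0.5 0 0 0;0 0 0 0 0 0'
python3 go.py 0.6035 0.0950 0.09 104
```

```text
t: 21.35
tcp_pos: [0.4725, -0.106, 0.0045]
tool_rot: [0.044, 0.999, -0.0, 0.001]
force: [-2.3, 1.5, 19.8]
finger_gap: 0.697
gripper_force: 29.1
t: 21.85
tcp_pos: [0.4719, -0.1057, 0.0056]
tool_rot: [0.044, 0.999, 0.0, -0.001]
force: [0.8, -0.4, -0.8]
finger_gap: 0.825
gripper_force: 0.0
t: 22.35
tcp_pos: [0.4738, -0.1065, 0.0923]
tool_rot: [0.044, 0.999, -0.001, 0.002]
force: [0.6, -0.6, 0.5]
finger_gap: 0.82
gripper_force: 0.0
t 22.4 p [ 0.4738 -0.1065  0.0923] phi 84.96 tilt [ 0.005 -0.002] gap mm 69.7 gf 0.0 F [ 0.6 -0.6  0.5]
shift at phi [-4.366  4.103  0.058] now-frame [-2.788  5.302  0.062] turn z -0.2116
```

```bash
python3 -m crank '0 0 0 0 0 -0.07;0 0 0 0 0 -0.07;0 0 0 0 0 -0.07;-0.4 0.35 0 0 0 0;-0.7 0.65 0 0 0 0' 0
python3 -m crank '-0.8 0.75 0 0 0 0;-0.8 0.75 0 0 0 0;-0.7 0.7 0 0 0 0;-0.6 0.6 0 0 0 0;-0.4 0.3 0 0 0 0'
python3 -m crank '0 0 0 0 0 0;0 0 0 0 0 0;0 0 0 0 0 0;0 0 0 0 0 0;0 0 0 0 0 0'
python3 go.py 0.6035 0.0950 0.013 104
python3 - <<'E'
from h import *
c=cam("wrist"); P=cloud(c);D=c[0]["depth"];save(c,"w3.png")
m=((P[...,2]>.019)&(P[...,2]<.05)&(D>.1)&(abs(P[...,0]-.6035)<.07)&(abs(P[...,1]-.095)<.05)).astype(np.uint8)
Q=P[cv2.morphologyEx(m,cv2.MORPH_OPEN,np.ones((3,3)))>0][:,:2].astype(np.float32);print(len(Q),cv2.minAreaRect(Q))
E
```

```text
t: 22.85
tcp_pos: [0.5046, -0.0573, 0.0891]
tool_rot: [-0.119, 0.993, 0.0, -0.001]
force: [1.4, -0.8, -0.3]
finger_gap: 0.495
gripper_force: 0.0
t: 23.35
tcp_pos: [0.6042, 0.0982, 0.0888]
tool_rot: [-0.122, 0.993, 0.0, -0.001]
force: [0.6, -0.3, -0.1]
finger_gap: 0.497
gripper_force: 0.0
t: 23.85
tcp_pos: [0.6035, 0.0945, 0.0901]
tool_rot: [-0.12, 0.993, 0.0, -0.0]
force: [0.9, -0.4, -0.1]
finger_gap: 0.497
gripper_force: 0.0
t 23.9 p [0.6035 0.0945 0.0901] phi 103.77 tilt [-0.001 -0.   ] gap mm 42.3 gf 0.0 F [ 0.9 -0.4 -0.1]
shift at phi [-0.004  0.011  1.927] now-frame [-0.005  0.011  1.927] turn z -0.0026
3415 ((0.6019415259361267, 0.09442400932312012), (0.09798480570316315, 0.019419493153691292), 14.612977981567383)
```

View pics/w3.png

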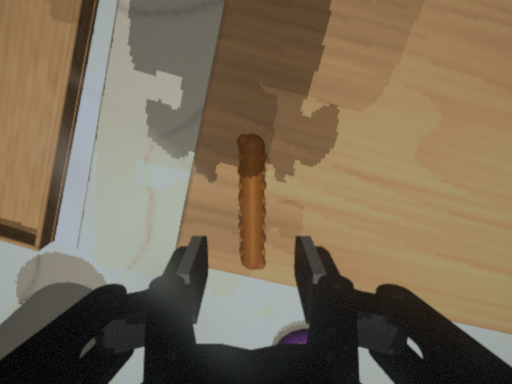

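The stick stands upright midway between the fingers, centred at about px (252,200) and parallel to them. Grip it.

```bash
python3 -m crank '0.01 0 0.5 0 0 -0.005;0 0 0.5 0 0 0;0 0 0.5 0 0 0;0 0 0.28 0 0 0;0 0 0.07 0 0 0'
python3 -m crank '0 0 0 0 0 0;0 0 0 0 0 0;0 0 0 0 0 0;0 0 0 0 0 0;0 0 0 0 0 0' -1 25
python3 -m crank '0 0 0 0 0 0;0 0 -0.4 0 0 0;0 0 -0.6 0 0 0;0 0 -0.6 0 0 0;0 0 -0.4 0 0 0'
python3 go.py 0.5443 -0.1122 0.0085 84.4
python3 -c "
import numpy as np
a=np.radians(-5.5);M=np.array([[np.cos(a),-np.sin(a)],[np.sin(a),np.cos(a)]])
for l in((.058,.038),(.055,-.033)):print(M@l+[.5443,-.1122])"
```

```text
t: 24.4
tcp_pos: [0.6026, 0.0951, 0.0149]
tool_rot: [-0.124, 0.992, 0.0, -0.001]
force: [1.1, 0.8, 0.0]
finger_gap: 0.498
gripper_force: 0.0
t: 24.9
tcp_pos: [0.604, 0.0954, 0.0168]
tool_rot: [-0.124, 0.992, -0.0, 0.001]
force: [0.2, -0.2, 1.7]
finger_gap: 0.221
gripper_force: 27.0
t: 25.4
tcp_pos: [0.6043, 0.0954, 0.0987]
tool_rot: [-0.124, 0.992, -0.0, 0.001]
force: [0.0, 0.5, 0.1]
finger_gap: 0.224
gripper_force: 26.7
t 25.4 p [0.6043 0.0954 0.0987] phi 104.3 tilt [ 0.003 -0.   ] gap mm 19.0 gf 26.7 F [0.  0.5 0.1]
shift at phi [ 0.987 -5.312  2.254] now-frame [ 2.741 -4.657  2.25 ] turn z 0.2211
[ 0.60567512 -0.079934  ]
[ 0.59588388 -0.15031959]
```

```bash
python3 -m crank '0 0 0 0 0 0.0735;0 0 0 0 0 0.0735;0 0 0 0 0 0.0735;-0.06 -0.5 0 0 0 0;-0.1 -0.9 0 0 0 0'
python3 -m crank '-0.1 -0.9 0 0 0 0;-0.1 -0.9 0 0 0 0;-0.1 -0.8 0 0 0 0;0 -0.36 0 0 0 0;0 0 0 0 0 0'
python3 -m crank '0 0 0.3 0 0 0;0 0 0.4 0 0 0;0 0 0 0 0 0;0 0 0 0 0 0;0 0 0 0 0 0'
python3 go.py 0.6057 -0.0800 0.0088 84.5
```

```text
t: 25.9
tcp_pos: [0.6044, 0.0406, 0.0971]
tool_rot: [0.046, 0.999, 0.0, 0.0]
force: [0.8, 0.1, -0.2]
finger_gap: 0.23
gripper_force: 26.7
t: 26.4
tcp_pos: [0.605, -0.0818, 0.0967]
tool_rot: [0.05, 0.999, -0.0, 0.0]
force: [-0.5, -0.0, -0.0]
finger_gap: 0.227
gripper_force: 26.7
t: 26.9
tcp_pos: [0.6053, -0.079, 0.0684]
tool_rot: [0.048, 0.999, 0.0, 0.0]
force: [0.5, -0.6, -0.2]
finger_gap: 0.226
gripper_force: 26.7
t 26.9 p [ 0.6053 -0.079   0.0684] phi 84.53 tilt [ 0. -0.] gap mm 19.2 gf 26.7 F [ 0.5 -0.6 -0.2]
shift at phi [-0.013 -0.024  1.489] now-frame [-0.012 -0.024  1.489] turn z 0.0003
```

```bash
python3 -m crank '-0.01 -0.02 0.5 0 0 0;0 0 0.45 0 0 0;0 0 0.3 0 0 0;0 0 0.1 0 0 0;0 0 0.02 0 0 0'
python3 -m crank '0 0 0.02 0 0 0;0 0 0.02 0 0 0;0 0 0.02 0 0 0;0 0 0.02 0 0 0;0 0 0 0 0 0'
python3 -m crank '0 0 0.02 0 0 0;0 0 0 0 0 0;0 0 0 0 0 0;0 0 0 0 0 0;0 0 0 0 0 0'
python3 go.py 0.6057 -0.0800 0.0088 84.5
```

```text
t: 27.4
tcp_pos: [0.6053, -0.0807, 0.0131]
tool_rot: [0.048, 0.999, 0.0, -0.0]
force: [0.4, 0.4, -0.2]
finger_gap: 0.228
gripper_force: 26.7
t: 27.9
tcp_pos: [0.6059, -0.081, 0.0118]
tool_rot: [0.048, 0.999, -0.0, 0.001]
force: [-1.7, 0.7, 7.3]
finger_gap: 0.228
gripper_force: 27.6
t: 28.4
tcp_pos: [0.6059, -0.081, 0.0118]
tool_rot: [0.048, 0.999, -0.0, 0.001]
force: [-2.1, 1.3, 12.0]
finger_gap: 0.227
gripper_force: 28.1
t 28.4 p [ 0.6059 -0.081   0.0118] phi 84.46 tilt [ 0.002 -0.001] gap mm 19.3 gf 28.1 F [-2.1  1.3 12. ]
shift at phi [0.007 0.024 0.074] now-frame [0.007 0.024 0.074] turn z -0.0004
```

```bash
python3 -m crank '0 0 0 0 0 0;0 0 0 0 0 0;0 0 0 0 0 0;0 0 -0.1 0 0 0;0 0 -0.2 0 0 0' -0.3
python3 -m crank '0 0 -0.6 0 0 0;0 0 -0.9 0 0 0;0 0 -0.9 0 0 0;0 0 -0.6 0 0 0;0 0 0 0 0 0'
python3 -m crank '0 0 0 0 0 0.09;0 0 0 0 0 0.09;0 0 0 0 0 0.09;0 0 0 0 0 0.09;0 0 0 0 0 0.09' 0.6
python3 -m crank '0 0 0 0 0 0.09;0 0 0 0 0 0.09;0 0 0 0 0 0.09;0 0 0 0 0 0.09;0 0 0 0 0 0.09'
python3 -m crank '0 0 0 0 0 0.09;0 0 0 0 0 0;0 0 0 0 0 0;0 0 0 0 0 0;0 0 0 0 0 0'
python3 go.py 0.4775 0.3120 0.13 -5.5
python3 -c "
from h import *
c=cam('top');save(c,'t3.png',(80,150,440,300),2)"
```

```text
t: 28.9
tcp_pos: [0.6047, -0.0806, 0.0209]
tool_rot: [0.048, 0.999, 0.0, -0.001]
force: [-0.8, -0.1, 0.4]
finger_gap: 0.35
gripper_force: 0.0
t: 29.4
tcp_pos: [0.6081, -0.0816, 0.1461]
tool_rot: [0.048, 0.999, -0.001, 0.004]
force: [0.8, -0.3, 0.1]
finger_gap: 0.349
gripper_force: 0.0
t: 29.9
tcp_pos: [0.6046, -0.0806, 0.1404]
tool_rot: [0.394, 0.919, -0.0, -0.001]
force: [0.1, 0.3, -0.7]
finger_gap: 0.801
gripper_force: 0.0
t: 30.4
tcp_pos: [0.6046, -0.0806, 0.1404]
tool_rot: [0.688, 0.726, -0.0, -0.001]
force: [0.2, -0.8, -0.1]
finger_gap: 0.806
gripper_force: 0.0
t: 30.9
tcp_pos: [0.6052, -0.0808, 0.1412]
tool_rot: [0.735, 0.678, -0.0, -0.0]
force: [0.8, -0.9, 0.2]
finger_gap: 0.803
gripper_force: 0.0
t 30.9 p [ 0.6052 -0.0808  0.1412] phi -4.58 tilt [-0.  0.] gap mm 68.3 gf 0.0 F [ 0.8 -0.9  0.2]
shift at phi [ 9.468 -4.12   0.279] now-frame [ 9.534 -3.967  0.281] turn z 0.0102
```

View pics/t3.png

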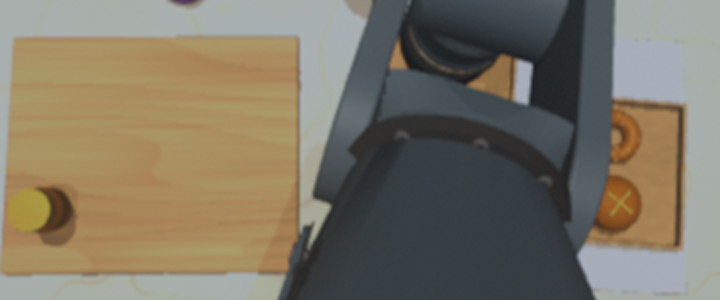

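Only the jar is left on the board, at crop (30,210). The arm hides the long tray for now. Going to the jar.

```bash
python3 -m crank '0.5 -0.22 0 0 0 0.01;1 -0.43 0 0 0 0;1 -0.43 0 0 0 0;1 -0.43 0 0 0 0;1 -0.43 0 0 0 0'
python3 -m crank '1 -0.43 0 0 0 0;1 -0.43 0 0 0 0;1 -0.43 0 0 0 0;1 -0.43 0 0 0 0;0.7 -0.3 0 0 0 0'
python3 -m crank '0.3 -0.1 0 0 0 0;0 0 0 0 0 0;0 0 0 0 0 0;0 0 0 0 0 0;0 0 0 0 0 0'
python3 go.py 0.4775 0.3120 0.026 -5.5
python3 - <<'E'
from h import *
c=cam("wrist"); P=cloud(c);D=c[0]["depth"];save(c,"w4.png")
m=((P[...,2]>.066)&(P[...,2]<.085)&(D>.1)&(abs(P[...,0]-.4775)<.04)&(abs(P[...,1]-.312)<.04)).astype(np.uint8)
Q=P[cv2.morphologyEx(m,cv2.MORPH_OPEN,np.ones((3,3)))>0][:,:2].astype(np.float32);print(len(Q),cv2.minEnclosingCircle(Q),cv2.minAreaRect(Q))
E
```

```text
t: 31.45
tcp_pos: [0.5446, 0.1071, 0.1414]
tool_rot: [0.74, 0.672, 0.0, 0.0]
force: [0.7, -0.2, 0.9]
finger_gap: 0.799
gripper_force: 0.0
t: 31.95
tcp_pos: [0.4817, 0.3032, 0.1415]
tool_rot: [0.74, 0.673, 0.0, -0.0]
force: [0.3, 0.0, 0.2]
finger_gap: 0.797
gripper_force: 0.0
t: 32.45
tcp_pos: [0.4808, 0.3116, 0.1413]
tool_rot: [0.741, 0.671, -0.0, 0.0]
force: [-1.1, 0.3, 0.6]
finger_gap: 0.804
gripper_force: 0.0
t 32.5 p [0.4808 0.3116 0.1413] phi -5.67 tilt [-0. -0.] gap mm 68.3 gf 0.0 F [-1.1  0.3  0.6]
shift at phi [ 2.000e-03 -8.300e-02  2.883e+00] now-frame [ 0.003 -0.083  2.883] turn z -0.0019
2850 ((0.47651463747024536, 0.314794659614563), 0.02167239412665367) ((0.47660163044929504, 0.31478720903396606), (0.04207305237650871, 0.04251077398657799), 22.56433868408203)
```

View pics/w4.png

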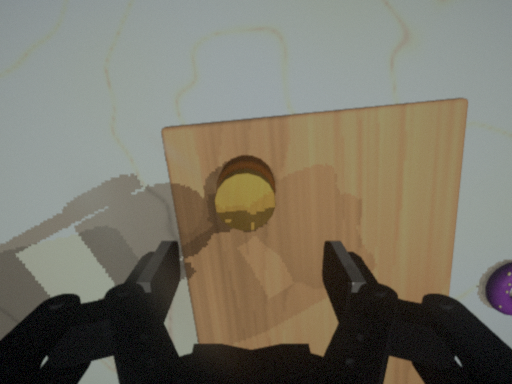

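The lid is at px (245,202) in the wrist view, between the fingers. Descend and grip it gently but firmly.

```bash
python3 -m crank '0.05 -0.1 0.3 0 0 0;0 0 0.5 0 0 0;0 0 0.6 0 0 0;0 0 0.6 0 0 0;0 0 0.5 0 0 0'
python3 -m crank '0 0 0.3 0 0 0;0 0 0.15 0 0 0;0 0 0 0 0 0;0 0 0 0 0 0;0 0 0 0 0 0'
python3 -m crank '0 0 0 0 0 0;0 0 0 0 0 0;0 0 0 0 0 0;0 0 0 0 0 0;0 0 0 0 0 0' -1 40
python3 go.py 0.5959 -0.1503 0.016 -5.5
```

```text
t: 33.0
tcp_pos: [0.4754, 0.3148, 0.0393]
tool_rot: [0.741, 0.672, -0.001, -0.0]
force: [-1.4, -0.2, -0.2]
finger_gap: 0.803
gripper_force: 0.0
t: 33.5
tcp_pos: [0.477, 0.3157, 0.0243]
tool_rot: [0.741, 0.672, 0.001, 0.0]
force: [-0.8, -0.2, -0.1]
finger_gap: 0.803
gripper_force: 0.0
t: 34.0
tcp_pos: [0.4769, 0.3156, 0.0245]
tool_rot: [0.74, 0.672, 0.001, 0.0]
force: [-0.7, 0.5, 6.1]
finger_gap: 0.542
gripper_force: 41.0
t 34.0 p [0.4769 0.3156 0.0245] phi -5.54 tilt [0.002 0.001] gap mm 46.1 gf 41.0 F [-0.7  0.5  6.1]
shift at phi [-11.309   4.079   0.212] now-frame [-11.306   4.085   0.21 ] turn z -0.0004
```

```bash
python3 -m crank '0 0 -0.2 0 0 0;0 0 -0.5 0 0 0;0 0 -0.6 0 0 0;0 0 -0.5 0 0 0;0 0 -0.2 0 0 0'
python3 go.py 0.5959 -0.1503 0.016 -5.5
python3 -m crank '-0.4 0.145 0 0 0 0;-0.7 0.25 0 0 0 0;-0.9 0.325 0 0 0 0;-0.9 0.325 0 0 0 0;-0.9 0.325 0 0 0 0'
python3 -m crank '-0.9 0.325 0 0 0 0;-0.9 0.325 0 0 0 0;-0.9 0.325 0 0 0 0;-0.9 0.325 0 0 0 0;-0.9 0.325 0 0 0 0'
python3 -m crank '-0.9 0.325 0 0 0 0;-0.9 0.325 0 0 0 0;-0.7 0.25 0 0 0 0;-0.5 0.18 0 0 0 0;0 0 0 0 0 0'
python3 -m crank '0 0 0 0 0 0;0 0 0 0 0 0;0 0 0 0 0 0;0 0 0 0 0 0;0 0 0 0 0 0'
python3 go.py 0.5959 -0.1503 0.016 -5.5
python3 -c "
from h import *
c=cam('top');save(c,'t4.png',(80,130,440,300),2);c=cam('side');save(c,'s4.png',(150,130,512,384),2)"
```

```text
t: 34.5
tcp_pos: [0.4771, 0.3158, 0.1053]
tool_rot: [0.74, 0.672, 0.001, 0.001]
force: [-0.3, 0.8, -1.8]
finger_gap: 0.544
gripper_force: 41.8
t 34.5 p [0.4771 0.3158 0.1053] phi -5.54 tilt [0.003 0.001] gap mm 46.2 gf 41.8 F [-0.3  0.8 -1.8]
shift at phi [-11.314   4.073   2.232] now-frame [-11.314   4.075   2.226] turn z -0.0005
t: 35.0
tcp_pos: [0.5157, 0.1575, 0.1028]
tool_rot: [0.74, 0.672, -0.0, -0.0]
force: [-0.1, 0.1, -1.1]
finger_gap: 0.544
gripper_force: 41.8
t: 35.5
tcp_pos: [0.563, -0.0281, 0.1027]
tool_rot: [0.741, 0.672, -0.0, -0.001]
force: [0.2, 0.7, -1.6]
finger_gap: 0.545
gripper_force: 41.8
t: 36.0
tcp_pos: [0.5957, -0.1533, 0.103]
tool_rot: [0.742, 0.671, 0.0, 0.001]
force: [-0.2, 0.9, -1.1]
finger_gap: 0.538
gripper_force: 41.8
t: 36.5
tcp_pos: [0.5948, -0.1495, 0.1034]
tool_rot: [0.74, 0.672, -0.0, -0.0]
force: [0.6, 0.1, -2.5]
finger_gap: 0.541
gripper_force: 41.8
t 36.5 p [ 0.5948 -0.1495  0.1034] phi -5.48 tilt [-0.  0.] gap mm 46.0 gf 41.8 F [ 0.6  0.1 -2.5]
shift at phi [-0.018  0.03   2.185] now-frame [-0.018  0.03   2.185] turn z 0.0002
```

View pics/s4.png

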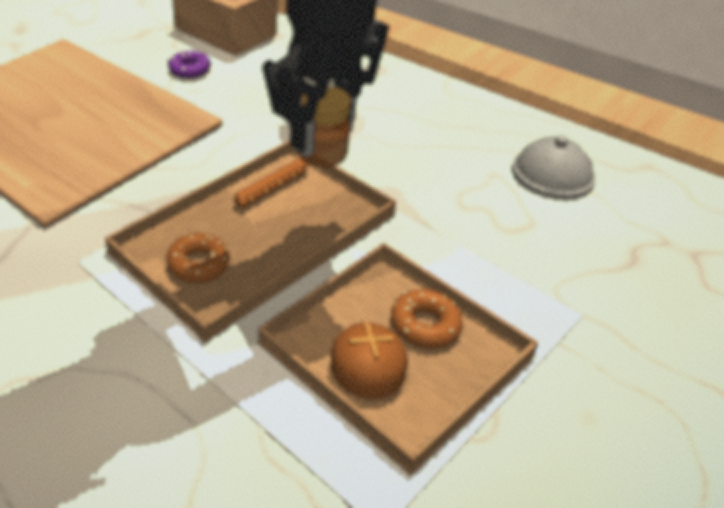

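The stick (270,182), ring (198,258), bun (370,360) and other ring (427,318) all lie flat. The jar is held upright at about (327,130). Lower it.

```bash
python3 -m crank '-0.02 0.03 0.3 0 0 0;0 0 0.5 0 0 0;0 0 0.5 0 0 0;0 0 0.4 0 0 0;0 0 0.25 0 0 0'
python3 -m crank '0 0 0.03 0 0 0;0 0 0.02 0 0 0;0 0 0.02 0 0 0;0 0 0.02 0 0 0;0 0 0 0 0 0'
python3 -m crank '0 0 0.02 0 0 0;0 0 0.02 0 0 0;0 0 0 0 0 0;0 0 0 0 0 0;0 0 0 0 0 0'
python3 go.py 0.5959 -0.1503 0.016 -5.5
```

```text
t: 37.1
tcp_pos: [0.5951, -0.1509, 0.0232]
tool_rot: [0.741, 0.672, -0.001, -0.001]
force: [-0.7, 1.3, -2.1]
finger_gap: 0.542
gripper_force: 41.7
t: 37.6
tcp_pos: [0.5963, -0.1513, 0.0223]
tool_rot: [0.741, 0.672, 0.0, 0.001]
force: [-0.8, 1.0, -1.5]
finger_gap: 0.544
gripper_force: 41.7
t: 38.1
tcp_pos: [0.596, -0.1512, 0.0201]
tool_rot: [0.741, 0.672, 0.0, -0.0]
force: [0.2, 0.1, -2.3]
finger_gap: 0.542
gripper_force: 41.7
t 38.1 p [ 0.596  -0.1512  0.0201] phi -5.55 tilt [-0.  0.] gap mm 46.1 gf 41.7 F [ 0.2  0.1 -2.3]
shift at phi [ 0.022 -0.004  0.103] now-frame [ 0.022 -0.004  0.103] turn z -0.0005
```

```bash
python3 -m crank '0 0 0.02 0 0 0;0 0 0.02 0 0 0;0 0 0.02 0 0 0;0 0 0 0 0 0;0 0 0 0 0 0'
python3 -m crank '0 0 0.02 0 0 0;0 0 0 0 0 0;0 0 0 0 0 0;0 0 0 0 0 0;0 0 0 0 0 0'
```

```text
t: 38.6
tcp_pos: [0.5961, -0.1512, 0.0195]
tool_rot: [0.74, 0.672, 0.0, 0.0]
force: [-2.0, 1.1, 8.7]
finger_gap: 0.546
gripper_force: 42.8
t: 39.1
tcp_pos: [0.5961, -0.1513, 0.0194]
tool_rot: [0.74, 0.672, 0.0, 0.0]
force: [-4.4, 0.9, 13.2]
finger_gap: 0.545
gripper_force: 43.2
```

Standing on the floor. Release, rise well clear of the jar, and back away for a look.

```bash
python3 -m crank '0 0 0 0 0 0;0 0 0 0 0 0;0 0 0 0 0 0;0 0 0 0 0 0;0 0 0 0 0 0' 0.45
python3 -m crank '0 0 -0.2 0 0 0;0 0 -0.5 0 0 0;0 0 -0.8 0 0 0;0 0 -0.9 0 0 0;0 0 -0.9 0 0 0'
python3 -m crank '0 0 -0.7 0 0 0;0.5 0 0 0 0 0;0.9 0 0 0 0 0;1 0 0 0 0 0;1 0 0 0 0 0'
python3 -m crank '1 0 0 0 0 0;1 0 0 0 0 0;1 0 0 0 0 0;1 0 0 0 0 0;0.5 0 0 0 0 0'
python3 -m crank '0 0 0 0 0 0;0 0 0 0 0 0;0 0 0 0 0 0;0 0 0 0 0 0;0 0 0 0 0 0'
python3 - <<'E'
from h import *
a=cam('top');b=cam('side')
A=cv2.resize(a[0]["image"][100:300,225:440],None,fx=1.8,fy=1.8); B=cv2.resize(b[0]["image"][130:384,180:450],None,fx=1.4,fy=1.4)
h=max(len(A),len(B)); pad=lambda X:cv2.copyMakeBorder(X,0,h-len(X),0,0,cv2.BORDER_CONSTANT)
cv2.imwrite("pics/fin.png",np.hstack([pad(A),pad(B)])[...,::-1])
P=cloud(a);D=a[0]["depth"];m=(P[...,2]>.016)&(D>.3)&(P[...,2]<.1)
for n,(x,y) in dict(ringA=(.5497,-.2995),bun=(.4778,-.292),ringB=(.4725,-.106),stick=(.606,-.081),jar=(.596,-.151)).items():
    k=m&(np.hypot(P[...,0]-x,P[...,1]-y)<(.032 if n!="stick" else .03)); Q=P[k]; print(n,len(Q),Q.mean(0).round(3),np.percentile(Q[:,2],95).round(3))
k=(P[...,2]>.06)&(P[...,2]<.11)&(D>.3); k[:95]=0;k[160:]=0;k[:,:235]=0;k[:,300:]=0
print("mug",P[k][:,:2].min(0),P[k][:,:2].max(0)); print(telemetry.sense()["t"])
E
```

```text
t: 39.6
tcp_pos: [0.5959, -0.1511, 0.0166]
tool_rot: [0.74, 0.672, -0.0, -0.0]
force: [0.9, 0.1, -0.7]
finger_gap: 0.727
gripper_force: 0.0
t: 40.1
tcp_pos: [0.5957, -0.151, 0.1504]
tool_rot: [0.74, 0.672, -0.0, -0.0]
force: [0.7, 0.0, 0.0]
finger_gap: 0.722
gripper_force: 0.0
t: 40.6
tcp_pos: [0.6091, -0.0148, 0.1777]
tool_rot: [0.741, 0.672, 0.0, 0.0]
force: [0.9, 0.8, -0.2]
finger_gap: 0.726
gripper_force: 0.0
t: 41.1
tcp_pos: [0.6263, 0.1668, 0.1775]
tool_rot: [0.74, 0.673, 0.001, -0.0]
force: [-0.2, -1.0, -0.2]
finger_gap: 0.725
gripper_force: 0.0
t: 41.6
tcp_pos: [0.6266, 0.1621, 0.177]
tool_rot: [0.741, 0.671, -0.0, -0.0]
force: [1.0, -0.0, -0.2]
finger_gap: 0.724
gripper_force: 0.0
ringA 506 [ 0.551 -0.298  0.024] 0.027
bun 643 [ 0.479 -0.287  0.037] 0.045
ringB 518 [ 0.473 -0.106  0.024] 0.027
stick 214 [ 0.606 -0.081  0.022] 0.026
jar 455 [ 0.595 -0.149  0.061] 0.07
mug [ 0.71304537 -0.06968486] [0.80821891 0.01772408]
41.7
```

View pics/fin.png

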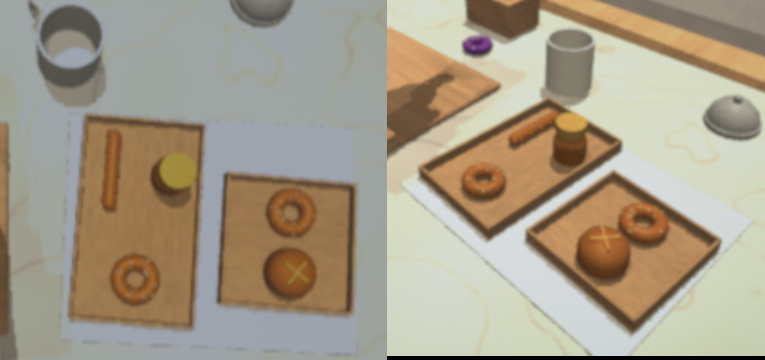

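The final picture shows:
- **Long tray:** stick at (112,170), jar upright at (176,172) and ring at (135,278).
- **Square tray:** ring at (291,212) and bun at (290,272).

All five lie flat on the tray floors, clear of the rims, and the mug has not moved. Handing in.

```bash
python3 -c "
from station import manip
print(manip.sign_off())"
```

```text
the job is handed in; nothing more can be done
None
```

Both orders are made up and handed in at about 42 s: one ring and the bun in the square tray; the other ring, the breadstick and the upright jar in the long tray; the mug and the purple ring were left alone.

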